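# Build the seed-grading sieve stack on the shaker

### The job

Build the sieve stack on the shaker's steel pan, one piece at a time from the bottom up: first the blue fine sieve, then the green medium one, then the yellow coarse one, and last the black lid. Nest each piece fully and level in the one below and let go of it before fetching the next; set the pieces down, do not drop them. Leave the red-capped vial, the white jar and the slide box where they stand.

Things in the scene. Friction and masses are not known exactly. Their poses are not given: they have to be found in the camera images.
- fine: Blue round plastic sieve, open top, mesh with very small (about 3 mm) openings. Frame 60 mm outer, 54 mm inner diameter, 6 to 30 mm above the underside; mesh at 10 mm. It stands on a skirt, 50 mm diameter, 6 mm deep, chamfered, that nests in the rim below with 2 mm play; the frame then sits on that rim, origin 24 mm above that of the sieve beneath. 60 to 130 g. Origin: centre of the underside, z up; yaw means nothing.
- medium: Green round plastic sieve, open top, mesh with middling (about 6 mm) openings. Frame 60 mm outer, 54 mm inner diameter, 6 to 30 mm above the underside; mesh at 10 mm. It stands on a skirt, 50 mm diameter, 6 mm deep, chamfered, that nests in the rim below with 2 mm play; the frame then sits on that rim, origin 24 mm above that of the sieve beneath. 60 to 130 g. Origin: centre of the underside, z up; yaw means nothing.
- coarse: Yellow round plastic sieve, open top, mesh with large (about 10 mm) openings. Frame 60 mm outer, 54 mm inner diameter, 6 to 30 mm above the underside; mesh at 10 mm. It stands on a skirt, 50 mm diameter, 6 mm deep, chamfered, that nests in the rim below with 2 mm play; the frame then sits on that rim, origin 24 mm above that of the sieve beneath. 60 to 130 g. Origin: centre of the underside, z up; yaw means nothing.
- lid: Black round lid, silver upright knob to hold it by. Skirt as on the sieves (50 mm diameter, 0 to 6 mm above the underside), disc 60 mm diameter from 6 to 10 mm, knob 22 mm diameter from 10 to 36 mm. Nested, the disc sits on the rim below, origin 24 mm above that of the sieve beneath. 60 to 130 g. Origin: centre of the underside, z up; yaw means nothing.
- shaker: White square sieve shaker, fixed to the bench: body 120 x 120 mm, 45 mm high; on its middle a round steel collecting pan, open top, 60 mm outer, 54 mm inner diameter, rim 69 mm above the bench, inner floor 49 mm; black collar, 72 mm diameter, round its foot. Stands elsewhere each time. Origin: centre of the underside, z up.
- pan_seat (a point): Point on the shaker's axis, 63 mm above the bench (6 mm below the pan's rim): where the origin of the lowest sieve comes to rest when it is nested in the pan.
- vial: Small upright sample vial with a red cap, 28 mm diameter, 62 mm tall, loose and easily knocked over; a bystander. Origin: centre of the underside.
- jar: White-capped specimen jar, 68 mm diameter, 75 mm tall, loose; a bystander. Origin: centre of the underside.
- slidebox: Pink cardboard box of microscope slides lying flat, 80 x 55 x 28 mm (x, y, z), loose; a bystander. Origin: centre of the underside.

How it is judged:
On the way, in this order (a step that is already met when the one before it is completed fails the run):
1. the blue fine sieve is nested level in the pan and released (horizontal distance between fine and pan_seat below 0.005 m and z of fine in the frame of pan_seat between -0.003 and 0.003 m and angle between fine's own z axis and vertical below 0.08 rad and contact force between the fingers and fine below 0.1 N), for 0.2 s.
2. the green medium sieve is nested level in the blue fine sieve and released (horizontal distance between medium and fine below 0.005 m and z of medium in the frame of fine between 0.021 and 0.027 m and angle between medium's own z axis and vertical below 0.08 rad and contact force between the fingers and medium below 0.1 N), for 0.2 s.
3. the yellow coarse sieve is nested level in the green medium sieve and released (horizontal distance between coarse and medium below 0.005 m and z of coarse in the frame of medium between 0.021 and 0.027 m and angle between coarse's own z axis and vertical below 0.08 rad and contact force between the fingers and coarse below 0.1 N), for 0.2 s.
4. the black lid is nested level in the yellow coarse sieve and released (horizontal distance between lid and coarse below 0.005 m and z of lid in the frame of coarse between 0.021 and 0.027 m and angle between lid's own z axis and vertical below 0.08 rad and contact force between the fingers and lid below 0.1 N), for 0.2 s.
At the end, for the whole second after the job is handed in: From the bottom: pan, blue, green, yellow sieve, black lid, each nested in the one below (centres within 5 mm, height within 3 mm of fully nested, tilt under 0.08 rad), all released and at rest (all of step 1 and all of step 2 and all of step 3 and all of step 4 and linear speed of each of fine, medium, coarse, lid below 0.02 m/s and angular speed of each of fine, medium, coarse, lid below 0.3 rad/s); the robot touches nothing.
It fails at once if the red-capped vial is shoved more than 30 mm or tipped (distance of vial from where it was at the start of the episode above 0.03 m or angle between vial's own z axis and vertical above 0.35 rad).
It fails at once if the white jar is shoved more than 30 mm or tipped (distance of jar from where it was at the start of the episode above 0.03 m or angle between jar's own z axis and vertical above 0.35 rad).
It fails at once if the slide box is shoved more than 30 mm or tipped (distance of slidebox from where it was at the start of the episode above 0.03 m or angle between slidebox's own z axis and vertical above 0.35 rad).
It fails at once if a sieve or the lid is dropped or thrown (moves free of the gripper faster than 0.9 m/s, a fall of about 40 mm) ((linear speed of fine above 0.9 m/s and contact force between the fingers and fine below 0.05 N) or (linear speed of medium above 0.9 m/s and contact force between the fingers and medium below 0.05 N) or (linear speed of coarse above 0.9 m/s and contact force between the fingers and coarse below 0.05 N) or (linear speed of lid above 0.9 m/s and contact force between the fingers and lid below 0.05 N)).
It also fails if it takes over 131 s, if anything falls off the work surface, if the arm or the gripper's body presses on something with over 40 N, if the wrist force passes 120 N, or if a joint passes its speed limit or range.

### The arm

A 6-joint arm with a two-finger parallel gripper is mounted at the origin on the work surface. World frame = base frame: x ahead of the robot, y to its left, z up, the work surface at z = 0. Lengths are in m, angles in rad, forces in N, time in s.
With the tool pointing down it reaches from about 0.375 to 0.9 m from the base axis. Payload 3.1 kg.
Tool frame: the origin (TCP) lies on the front face of the gripper's body, between the roots of the fingers; the fingertips stand 70 mm ahead of it and the grasp point (between the pads) lies 51 mm ahead of it; z points along the fingers, y is the line along which they close (so a half turn about z gives the same grasp; the last joint's range is limited). The gripper opens to 87 mm and grips with 3 to 60 N. Pads are 19 mm wide; open, the fingers measure 117 mm over their backs; the gripper's body (75 mm by 190 mm) begins 51 mm behind the grasp point.
Start: joints at [1.062, 0.527, 1.433, -0, 1.181, -0.178], TCP at [0.203, 0.591, 0.292] pointing down, gripper open.
Joint ranges: [-3.08, 3.08], [-0.75, 2.2], [0.22, 2.44], [-1.43, 4.57], [0, 2.65], [-2.85, 2.85]. Speed limits (rad/s): [2.79, 2.79, 3.14, 3.14, 3.14, 3.14].

### API

Orientations are given as a unit quaternion [x, y, z, w].
In Python, from rig import robot, cams, ticket gives the robot as it stands. The module is installed in compiled form; this text tells all that it offers.
- The arm moves only by the shell command python3 -m crank 'ROWS' [FORCE]. ROWS is JSON, a list of rows, each a list of 7 numbers: the shift along the tool's x, y, z in cm, then the turn, a rotation vector about the tool's x, y, z in rad, then the closure, from 0 (fully open) to 1 (shut). A call has 1 to 5 rows; each row shifts and turns the commanded pose from where the row before left it, along the tool's axes as they then stand; what a row does not reach is not made up. A row lasts 1/8 s, in which the tool goes at most 62.5 mm and 10.7 degrees, less where a joint would pass 70% of its speed; a pose out of reach is approached as far as the arm can. A call is refused whole if a number of a shift passes 6.25 or a number of a turn 0.188, either way. A call with a gripper value outside its range is refused whole. The fingers move at their own pace and stop on an object; FORCE is the grip in N (left out, the last holds). Time passes only in rows, so rows that do not move let the fingers close. It gives the time, the measured TCP pose, the force, the opening and the grip force at its end, in the units of the state.
- robot.get_obs(): the state, without advancing time (a new reading comes with each control period).
- cams.camera(name): name is "scene" or "side" or "wrist"; returns the picture (480x640x3 uint8, red, green, blue); there is no depth.
- cams.camera_info(name): a dict with "intrinsics" (3x3 intrinsics, pixels), "dist" ([k1, k2, p1, p2, k3] as OpenCV has them; the pictures are not rectified), "pose" (4x4, takes a point from camera to world coordinates). Camera axes: x right, y down, z forward; pixel columns grow to the right and rows downward; lengths in m; the calibration is good to about 2 mm. A picture is of the moment at which its call begins: read the wrist's pose just before it. camera_info takes no time and is no camera call; for the wrist camera it gives the pose at the moment of the call.
- ticket.hand_in(): hands the job in; it is judged then, once.
The state is a dict: "time": time; "q": joint angles; "joint_velocities": joint speeds; "joint_torque": joint torques, N m; "position": TCP position; "tool_rot": TCP orientation; "ft_force": force on the tool from outside, world axes, zero at the start; "moment": the same for the moment, N m; "grip_width": finger opening in m; "grip_force": force on a finger pad.
Only numpy, scipy, OpenCV 4.12 (cv2) and the standard library are available. Lean on these libraries where they do the work, as an engineer would, in place of code of your own. Each camera call takes 0.05 s, during which the arm holds its last target. There are 200 camera calls.

## Working session

There is one attempt and no reset: what is moved stays moved. The work goes in short steps, Python scripts to look and compute and a shell command to move; the robot and the scene stay as the last step left them, time stands still between calls to the robot, and variables do not carry over. Pictures are saved under pics/ and viewed, at most 16 in all, crops included, and the job is handed in when it is done.

```bash
ls; mkdir -p pics; python3 - <<'E'
from rig import robot,cams
import cv2,numpy as np
np.set_printoptions(precision=4,suppress=True)
print(robot.get_obs())
for n in ["scene","side","wrist"]:
    i=cams.camera_info(n);print(n,i)
    cv2.imwrite(f"pics/{n}0.png",cams.camera(n)[:,:,::-1])
E
```

```text
pics
{'time': 0.0, 'q': array([ 1.0615,  0.5285,  1.4339,  0.    ,  1.1814, -0.1785]), 'joint_velocities': array([-0.    ,  0.0008,  0.0003,  0.0005,  0.0016,  0.0009]), 'joint_torque': array([  0.0005, -44.0044, -17.6595,   0.0635,   0.0581,  -0.0001]), 'position': array([0.2027, 0.5906, 0.2912]), 'tool_rot': array([ 0.1646,  0.9864, -0.001 , -0.0004]), 'ft_force': array([-0.0843,  0.2477, -0.012 ]), 'moment': array([ 0.0034,  0.046 , -0.0108]), 'grip_force': 0.0, 'grip_width': 0.08673079748509827}
scene {'intrinsics': array([[461.154 ,   0.    , 321.7038],
       [  0.    , 461.154 , 241.965 ],
       [  0.    ,   0.    ,   1.    ]]), 'dist': array([-0.07,  0.  ,  0.  ,  0.  ,  0.  ]), 'pose': array([[-0.6262,  0.4335, -0.6481,  1.1785],
       [ 0.7793,  0.3734, -0.5032,  0.4916],
       [ 0.0238, -0.8201, -0.5717,  0.6021],
       [ 0.    ,  0.    ,  0.    ,  1.    ]])}
side {'intrinsics': array([[556.8843,   0.    , 316.1255],
       [  0.    , 556.8843, 240.0909],
       [  0.    ,   0.    ,   1.    ]]), 'dist': array([0.0037, 0.    , 0.    , 0.    , 0.    ]), 'pose': array([[ 0.8432, -0.3411,  0.4154,  0.0528],
       [-0.5372, -0.563 ,  0.6281, -0.7836],
       [ 0.0196, -0.7528, -0.658 ,  0.9002],
       [ 0.    ,  0.    ,  0.    ,  1.    ]])}
wrist {'intrinsics': array([[412.7522,   0.    , 319.4042],
       [  0.    , 412.7522, 242.4597],
       [  0.    ,   0.    ,   1.    ]]), 'dist': array([-0.0353,  0.    ,  0.    ,  0.    ,  0.    ]), 'pose': array([[ 0.3241,  0.9021,  0.2849,  0.1249],
       [ 0.946 , -0.3086, -0.0992,  0.6189],
       [-0.0016,  0.3017, -0.9534,  0.3838],
       [ 0.    ,  0.    ,  0.    ,  1.    ]])}
```

View pics/scene0.png

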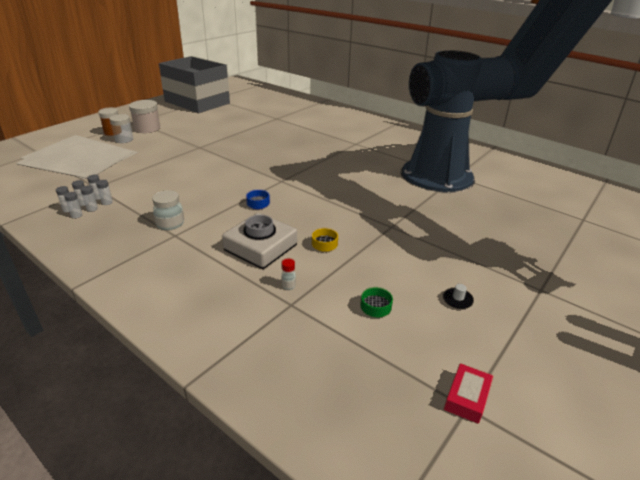

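View pics/side0.png

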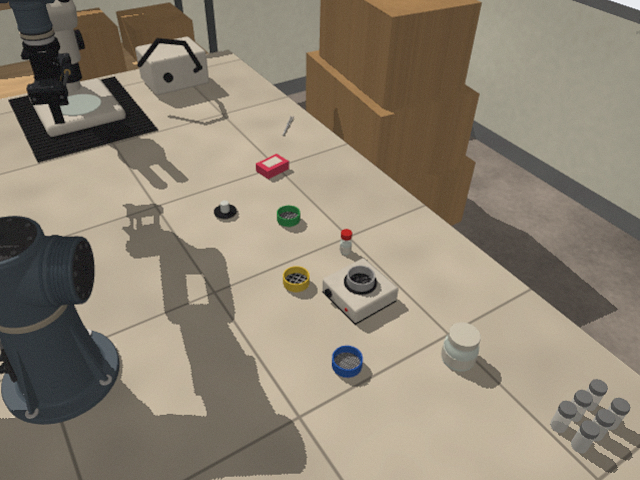

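The scene view shows the blue sieve at (258,199), the pan at (259,225), yellow at (325,240), green at (377,302), the lid at (459,297), the vial at (288,275), the jar at (168,210) and the box at (470,392). In the side view, blue is at (347,361), the pan at (361,277), yellow at (296,279), green at (289,216) and the lid at (225,211).

```bash
cat > h.py <<'E'
from rig import robot,cams
import cv2,numpy as np
from scipy.spatial.transform import Rotation as R
np.set_printoptions(precision=4,suppress=True)
HSV=dict(blue=((105,120,40),(128,255,255)),green=((50,100,30),(85,255,255)),yellow=((20,150,70),(35,255,255)))
def ray(info,px):
    p=cv2.undistortPoints(np.array(px,float).reshape(1,1,2),info['intrinsics'],info['dist'])[0,0]
    T=info['pose'];d=T[:3,:3]@[p[0],p[1],1];return T[:3,3],d/np.linalg.norm(d)
def onz(info,px,z):
    o,d=ray(info,px);return o+d*(z-o[2])/d[2]
def tri(rs):
    A=sum(np.eye(3)-np.outer(d,d) for o,d in rs);b=sum((np.eye(3)-np.outer(d,d))@o for o,d in rs);return np.linalg.solve(A,b)
def hull(mask,info):
    """undistorted-pixel-free hull of largest blob"""
    cs,_=cv2.findContours(mask,cv2.RETR_EXTERNAL,cv2.CHAIN_APPROX_NONE)
    c=max(cs,key=cv2.contourArea);return cv2.convexHull(c)
def cen(h):
    m=cv2.moments(h);return (m['m10']/m['m00'],m['m01']/m['m00'])
def cmask(img,c):
    return cv2.inRange(cv2.cvtColor(img,cv2.COLOR_RGB2HSV),*HSV[c])
def toolyaw(o):
    x=R.from_quat(o['tool_rot']).apply([1,0,0]);return np.arctan2(x[1],x[0])
def go(x,y,z):
    """tool-axes shift in cm to bring TCP to x,y,z"""
    o=robot.get_obs();return R.from_quat(o['tool_rot']).inv().apply(np.array([x,y,z])-o['position'])*100
E
python3 - <<'E'
from h import *
I={n:cams.camera_info(n) for n in("scene","side")}
im={n:cv2.imread(f"pics/{n}0.png")[:,:,::-1].copy() for n in I}
for c in HSV:
    rs=[];
    for n in I:
        h=hull(cmask(im[n],c),I[n]);print(c,n,cen(h),cv2.boundingRect(h),onz(I[n],cen(h),.018));rs.append(ray(I[n],cen(h)))
    print(' tri',tri(rs))
man=dict(panrim=((259,222),(361,275),.069),lidknob=((460,288),(225,204),.036),vialcap=((289,262),(346,232),.062),jar=((166,196),(463,335),.075),box=((470,383),(272,163),.028))
for k,(a,b,z) in man.items():
    print(k,onz(I['scene'],a,z),onz(I['side'],b,z),tri([ray(I['scene'],a),ray(I['side'],b)]))
o=robot.get_obs();print(toolyaw(o),R.from_quat(o['tool_rot']).as_matrix())
C=I['scene'];
for n in I:
    big=cv2.resize(im[n][190:290,220:320] if n=='scene' else im[n][230:330,310:410],(400,400),interpolation=cv2.INTER_CUBIC)
    globals()[n]=big
cv2.imwrite('pics/shk.png',np.hstack([scene,side])[:,:,::-1])
E
```

```text
blue scene (257.4623816641754, 198.94967613353262) (247, 190, 22, 19) [ 0.4739 -0.2666  0.018 ]
blue side (346.56871932173135, 360.99219098616686) (332, 346, 30, 31) [ 0.4695 -0.2711  0.018 ]
 tri [ 0.4707 -0.2697  0.0155]
green scene (376.2376302083333, 301.93771701388886) (361, 287, 32, 31) [0.603  0.1785 0.018 ]
green side (288.0507726269315, 215.67196467991167) (277, 206, 23, 21) [0.5994 0.1746 0.018 ]
 tri [0.6008 0.1772 0.0157]
yellow scene (324.46290801186944, 239.45664358720737) (312, 228, 26, 24) [ 0.5047 -0.024   0.018 ]
yellow side (295.5858101629914, 278.7411313518696) (283, 267, 26, 25) [ 0.5003 -0.0281  0.018 ]
 tri [ 0.5017 -0.0261  0.0155]
panrim [ 0.6036 -0.1267  0.069 ] [ 0.5986 -0.1344  0.069 ] [ 0.6004 -0.1312  0.0655]
lidknob [0.484  0.2901 0.036 ] [0.4755 0.2783 0.036 ] [0.4781 0.2874 0.0299]
vialcap [0.6599 0.0107 0.062 ] [0.6569 0.0046 0.062 ] [0.6582 0.0078 0.0594]
jar [ 0.6715 -0.3629  0.075 ] [ 0.6652 -0.371   0.075 ] [ 0.6679 -0.3691  0.0713]
box [0.6749 0.3982 0.028 ] [0.6745 0.3922 0.028 ] [0.6752 0.3969 0.0262]
2.8107967595534973 [[-0.9458  0.3248 -0.0008]
 [ 0.3248  0.9458 -0.0015]
 [ 0.0003 -0.0017 -1.    ]]
```

View pics/shk.png

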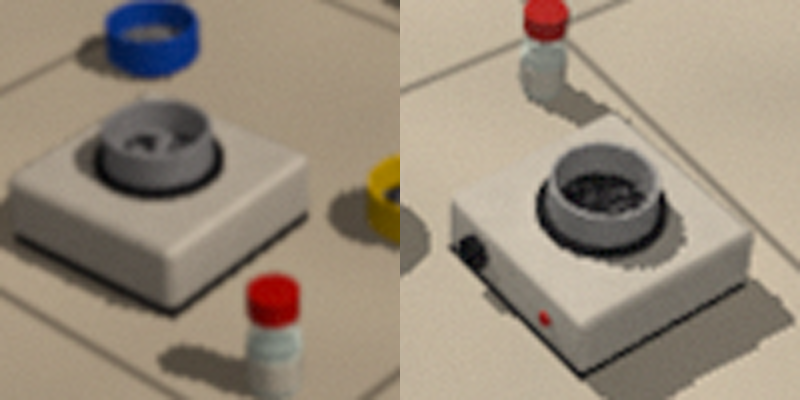

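View pics/wrist0.png

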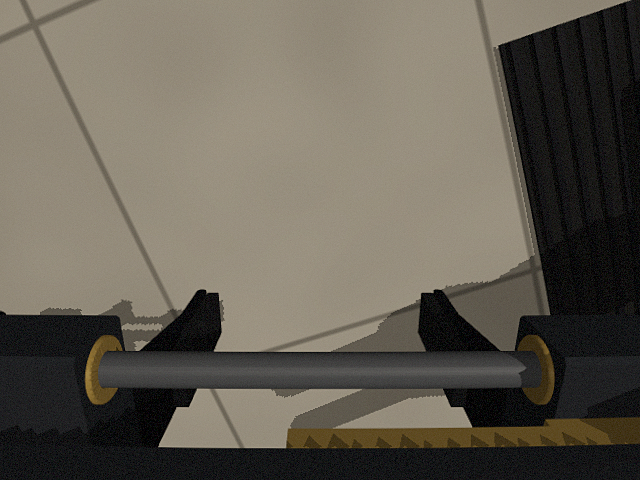

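The crops show the pan rim centred near (259,223) in the scene view and (361,276) in the side view. In the wrist view the fingers sit at rows 290-400, and a target below the tool should appear in the middle of the image. Triangulated heights come out 2-3 mm low, which is consistent with the calibration. Next I go to hover over the pan and refine with the wrist camera.

```bash

python3 -m crank '[[-4.07,-3.69,0.21,0,0,0,0],[-4.07,-3.69,0.21,0,0,0,0],[-4.07,-3.69,0.21,0,0,0,0],[-4.07,-3.69,0.21,0,0,0,0],[-4.07,-3.69,0.21,0,0,0,0]]' 20
python3 -m crank '[[-4.07,-3.69,0.21,0,0,0,0],[-4.07,-3.69,0.21,0,0,0,0],[-4.07,-3.69,0.21,0,0,0,0],[-4.07,-3.69,0.21,0,0,0,0],[-4.07,-3.69,0.21,0,0,0,0]]'
python3 -m crank '[[-4.07,-3.69,0.21,0,0,0,0],[-4.07,-3.69,0.21,0,0,0,0],[-4.07,-3.69,0.21,0,0,0,0],[-4.07,-3.69,0.21,0,0,0,0],[-4.07,-3.69,0.21,0,0,0,0]]'
python3 -m crank '[[0,0,0,0,0,0,0],[0,0,0,0,0,0,0]]'
python3 - <<'E'
from h import *
o=robot.get_obs();print(o['position'],toolyaw(o),go(.6005,-.1305,.259))
np.savez('pan.npz',img=cams.camera('wrist'),**{k:v for k,v in cams.camera_info('wrist').items()})
cv2.imwrite('pics/pan1.png',np.load('pan.npz')['img'][:,:,::-1])
E
```

```text
time: 0.78
position: [0.3361, 0.349, 0.2816]
tool_rot: [0.164, 0.986, 0.0, 0.0]
ft_force: [1.1, 0.1, -0.8]
grip_width: 0.0873
grip_force: 0.0
time: 1.4
position: [0.4687, 0.1082, 0.2712]
tool_rot: [0.165, 0.986, 0.0, 0.0]
ft_force: [1.7, 0.6, -0.4]
grip_width: 0.0869
grip_force: 0.0
time: 2.02
position: [0.6011, -0.1323, 0.2604]
tool_rot: [0.165, 0.986, 0.0, -0.0]
ft_force: [1.1, 0.3, -0.1]
grip_width: 0.0873
grip_force: 0.0
time: 2.28
position: [0.5997, -0.1302, 0.26]
tool_rot: [0.165, 0.986, 0.001, -0.001]
ft_force: [-0.1, 0.6, 0.2]
grip_width: 0.0872
grip_force: 0.0
[ 0.5997 -0.1302  0.26  ] 2.8102065860821455 [-0.0817  0.0015  0.1031]
```

View pics/pan1.png

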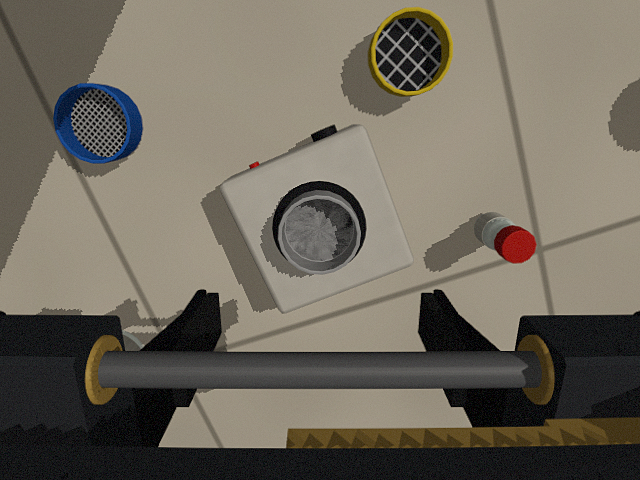

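The pan rim is at about (320,233) with a radius near 42 px. Blue at (98,122), yellow at (411,52) and the vial cap at (515,244) are also in view.

```bash
cat >> h.py <<'E'
def circ(img,px,r,w=75):
    """Hough circle of radius ~r px near px; returns x,y,r"""
    x0,y0=int(px[0])-w,int(px[1])-w;x0=max(x0,0);y0=max(y0,0)
    g=cv2.cvtColor(img,cv2.COLOR_RGB2GRAY)[y0:y0+2*w,x0:x0+2*w]
    g=cv2.GaussianBlur(cv2.resize(g,None,fx=4,fy=4,interpolation=cv2.INTER_CUBIC),(0,0),4)
    c=cv2.HoughCircles(g,cv2.HOUGH_GRADIENT_ALT,1.5,8,param1=60,param2=.6,minRadius=int(4*(r-8)),maxRadius=int(4*(r+5)))
    return [] if c is None else [((a-1.5)/4+x0,(b-1.5)/4+y0,q/4) for a,b,q in c[0]]
def onplane(info,c,z):
    p=onz(info,c[:2],z);e=onz(info,(c[0]+c[2],c[1]),z);return p,np.linalg.norm(e-p)
E
python3 - <<'E'
from h import *
d=np.load('pan.npz');img=d['img'].copy();
for n,px,z in(('pan',(320,233),.069),('blue',(98,122),.03),('yel',(411,52),.03)):
    for c in circ(img,px,42): print(n,np.array(c),*onplane(d,c,z))
for c in('blue','yellow'):
    h=hull(cmask(img,c),d);e=cv2.fitEllipse(h);print(c,e,onz(d,e[0],.025))
g=img[180:290,260:380]
cs=circ(img,(320,233),42)
b=cv2.resize(g,None,fx=5,fy=5)
for c in cs: cv2.circle(b,(int((c[0]-260+.5)*5),int((c[1]-180+.5)*5)),int(c[2]*5),(255,0,0),1)
cv2.imwrite('pics/pan2.png',b[:,:,::-1])
E
```

```text
pan [319.25   233.375   39.1834] [ 0.5998 -0.1282  0.069 ] 0.028059849669972436
pan [318.5    226.625   45.4935] [ 0.5949 -0.127   0.069 ] 0.032417458993601704
blue [105.875  123.125   36.4642] [ 0.4753 -0.257   0.03  ] 0.028091770270038608
yel [406.875   51.375   41.8276] [ 0.5015 -0.0277  0.03  ] 0.030357216204192395
blue ((97.11944580078125, 122.5099868774414), (78.71622467041016, 91.02799987792969), 113.66770935058594) [ 0.4719 -0.2657  0.025 ]
yellow ((410.07391357421875, 51.75001907348633), (81.85276794433594, 91.56464385986328), 31.113731384277344) [ 0.5022 -0.0244  0.025 ]
```

View pics/pan2.png

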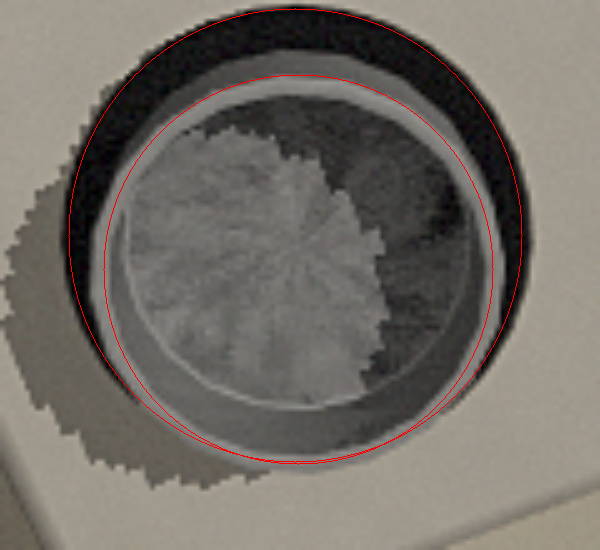

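The rim's outer edge in the crop spans columns 91-504 and rows 75-470, so its centre is at about (319.0,234.0) with radius 41.3 px, or 29.6 mm. That agrees with the given 30 mm. Next I move over the blue sieve.

```bash
cat >> h.py <<'E'
def rim(mask,info,z):
    """rim centre from mask hull: left/right/bottom extents belong to the top rim"""
    x,y,w,h=cv2.boundingRect(hull(mask,info));rx=w/2
    c=(x+(w-1)/2,y+h-.5-.956*rx,rx);return c,*onplane(info,c,z)
def rel(p):
    """world xy point in tool axes, mm from the TCP axis"""
    o=robot.get_obs();v=R.from_quat(o['tool_rot']).inv().apply(p-o['position']);return v*1000
E
python3 - <<'E'
from h import *
d=np.load('pan.npz');p=onz(d,(319,234),.069);print(p,rel(p),go(.472,-.266,.221))
E
```

```text
[ 0.6002 -0.1285  0.069 ] [ -0.6651   1.1035 191.2631] [  7.6307 -17.0475   3.9352]
```

```bash

python3 -m crank '[[1.53,-3.4,0.78,0,0,0,0],[1.53,-3.4,0.78,0,0,0,0],[1.53,-3.4,0.78,0,0,0,0],[1.53,-3.4,0.78,0,0,0,0],[1.53,-3.4,0.78,0,0,0,0]]' 
python3 -m crank '[[0,0,0,0,0,0,0],[0,0,0,0,0,0,0]]' | sed -n 2p
cat > look.py <<'E'
import sys
from h import *
c=sys.argv[1];z=float(sys.argv[2]) # colour, rim height
o=robot.get_obs();i=cams.camera_info('wrist');img=cams.camera('wrist')
c,p,r=rim(cmask(img,c),i,z);print(np.array(c),p,'r',r,'rel mm',rel(p),'tcp',o['position'])
if len(sys.argv)>3: cv2.imwrite(f'pics/{sys.argv[3]}.png',img[:,:,::-1])
E
python3 look.py blue .03
```

```text
time: 2.95
position: [0.472, -0.2654, 0.2219]
tool_rot: [0.163, 0.987, 0.0, -0.0]
ft_force: [0.1, 0.9, -0.5]
grip_width: 0.087
grip_force: 0.0
position: [0.4732, -0.2653, 0.2221]
[312.5   231.304  41.   ] [ 0.4711 -0.2683  0.03  ] r 0.02940076218367992 rel mm [  1.4863  -3.6357 192.2006] tcp [ 0.4732 -0.2653  0.2221]
```

```bash

python3 -m crank '[[0.15,-0.36,2.5,0,0,0,0],[0,0,4,0,0,0,0],[0,0,4,0,0,0,0],[0,0,2.5,0,0,0,0],[0,0,1.5,0,0,0,0]]' 20
python3 -m crank '[[0,0,0,0,0,0,0],[0,0,0,0,0,0,0.5],[0,0,0,0,0,0,1],[0,0,0,0,0,0,1],[0,0,0,0,0,0,1]]' 20
python3 -m crank '[[0,0,0,0,0,0,1],[0,0,0,0,0,0,1]]' 
python3 -c "
from h import *
cv2.imwrite('pics/g1.png',cams.camera('wrist')[:,:,::-1])"
```

```text
time: 3.88
position: [0.471, -0.2682, 0.0757]
tool_rot: [0.164, 0.987, 0.0, -0.0]
ft_force: [-0.5, -0.5, 0.7]
grip_width: 0.087
grip_force: 0.0
time: 4.5
position: [0.4706, -0.2698, 0.0774]
tool_rot: [0.165, 0.986, -0.0, 0.0]
ft_force: [-1.1, -0.2, 3.4]
grip_width: 0.0599
grip_force: 20.0
time: 4.75
position: [0.4706, -0.2698, 0.0774]
tool_rot: [0.165, 0.986, -0.0, 0.0]
ft_force: [-0.1, -0.2, 5.0]
grip_width: 0.0597
grip_force: 20.0
```

View pics/g1.png

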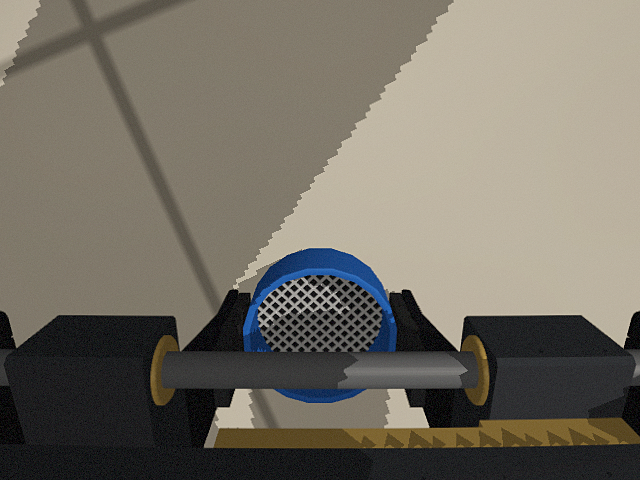

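The sieve is gripped level: rim columns 244-397 (centre 320.5), rim bottom at row 403, opening 59.7 mm. I lift, check where it sits in the hand, and work out the shift to the pan.

```bash

python3 -m crank '[[0,0,-1,0,0,0,1],[0,0,-4,0,0,0,1],[0,0,-5,0,0,0,1],[0,0,-5,0,0,0,1],[0,0,-3,0,0,0,1]]' 
python3 -m crank '[[0,0,0,0,0,0,1],[0,0,0,0,0,0,1]]' | sed -n 4p
cat > held.py <<'E'
import sys
from h import *
# held sieve: rim 47 mm ahead of TCP if gripped as planned; pan edges on same rule
def edge(i,px,zr,o=None):
    return onz(i,px,zr)
o=robot.get_obs();i=cams.camera_info('wrist');img=cams.camera('wrist')
m=cmask(img,sys.argv[1]);x,y,w,h=cv2.boundingRect(hull(m,i));zr=o['position'][2]-float(sys.argv[2])
b=rel(onz(i,(x+(w-1)/2,y+h-.5),zr))
yy=np.where(m.any(1))[0]; rows=[(r,np.ptp(np.where(m[r])[0])) for r in yy]; rw=max(rows,key=lambda t:t[1])[0]
l=rel(onz(i,(x,rw),zr));r=rel(onz(i,(x+w-1,rw),zr))
print('bbox',x,y,w,h,'tool x of centre (bottom+30)',b[0]+30,'left/right y',l[1],r[1],'tcp',o['position'])
E
python3 held.py blue .047
python3 - <<'E'
from h import *
d=np.load('pan.npz')
# pan from its bottom edge, and left/right
b=onz(d,(319,273.5),.069);X=np.array([-.9458,.3248,0]);print('pan by bottom edge',b+.03*X)
print('pan by ctr',onz(d,(319,234),.069))
for t in range(3): print(robot.get_obs()['position'])
E
```

```text
time: 5.42
position: [0.4707, -0.2697, 0.2596]
tool_rot: [0.165, 0.986, -0.001, 0.001]
ft_force: [0.5, 0.1, -1.2]
grip_width: 0.0595
grip_force: 20.0
ft_force: [-0.1, 0.9, -1.9]
bbox 243 248 154 104 tool x of centre (bottom+30) 24.149509805917486 left/right y -27.723623642959364 30.350082301647674 tcp [ 0.4697 -0.2689  0.2558]
pan by bottom edge [ 0.6005 -0.1286  0.069 ]
pan by ctr [ 0.6002 -0.1285  0.069 ]
[ 0.4695 -0.2688  0.2553]
[ 0.4695 -0.2688  0.2553]
[ 0.4695 -0.2688  0.2553]
```

```bash

sed -i 's/^m=cmask.*/m=cv2.morphologyEx(cmask(img,sys.argv[1]),cv2.MORPH_OPEN,np.ones((3,3)));m[:200]=0;x,y,w,h=cv2.boundingRect(cv2.findNonZero(m));zr=o["position"][2]-float(sys.argv[2])/' held.py
python3 held.py blue .047; python3 -c "
from h import *
for dx in (0,):
    print(go(.6003,-.1285,.2553))"
```

```text
bbox 243 248 154 155 tool x of centre (bottom+30) 0.58248418643959 left/right y -27.646394644498866 30.485239406053168 tcp [ 0.4695 -0.2688  0.2553]
[-7.8025 17.5206 -0.0247]
```

```bash

python3 -m crank '[[-1.57,3.48,0,0,0,0,1],[-1.57,3.48,0,0,0,0,1],[-1.57,3.48,0,0,0,0,1],[-1.57,3.48,0,0,0,0,1],[-1.57,3.48,0,0,0,0,1]]' >/dev/null
python3 -m crank '[[0,0,0,0,0,0,1],[0,0,3,0,0,0,1],[0,0,4,0,0,0,1],[0,0,2,0,0,0,1],[0,0,0,0,0,0,1]]' 
python3 - <<'E'
from h import *
print(go(.6003,-.1285,.1404))
cv2.imwrite('pics/p1.png',cams.camera('wrist')[:,:,::-1])
E
```

```text
time: 7.02
position: [0.5989, -0.1305, 0.1638]
tool_rot: [0.165, 0.986, 0.001, -0.004]
ft_force: [0.5, 0.6, -0.3]
grip_width: 0.0594
grip_force: 20.0
[-0.0805  0.2321  2.336 ]
```

View pics/p1.png

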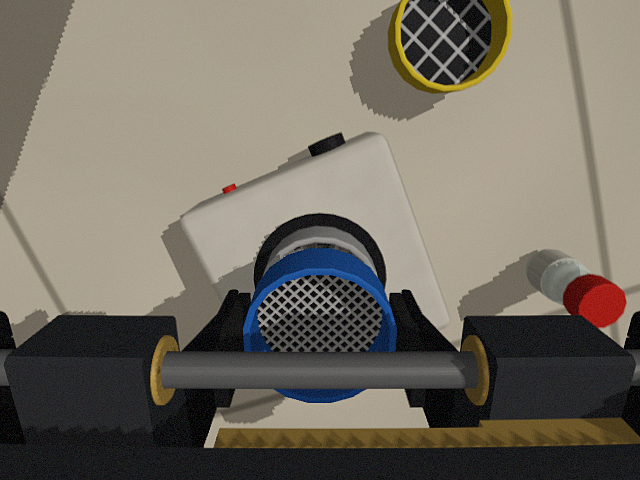

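The held blue rim spans columns 244-397, centred over the collar at 254-386, so y is aligned within about 0.5 mm. I apply a small x correction and lower slowly.

```bash

python3 -m crank '[[-0.14,0.05,0,0,0,0,1],[0,0,0.8,0,0,0,1],[0,0,0.4,0,0,0,1],[0,0,0.3,0,0,0,1],[0,0,0,0,0,0,1]]' 
python3 -m crank '[[0,0,0.3,0,0,0,1],[0,0,0,0,0,0,1],[0,0,0.3,0,0,0,1],[0,0,0,0,0,0,1]]' 
```

```text
time: 7.7
position: [0.6025, -0.1303, 0.1515]
tool_rot: [0.165, 0.986, 0.0, -0.0]
ft_force: [0.5, 0.4, -0.2]
grip_width: 0.0597
grip_force: 20.0
time: 8.2
position: [0.6025, -0.1304, 0.1455]
tool_rot: [0.165, 0.986, 0.0, -0.0]
ft_force: [-0.0, -0.1, -0.9]
grip_width: 0.0595
grip_force: 20.0
```

```bash

python3 -m crank '[[0.17,0,0,0,0,0,1],[0,0,0,0,0,0,1]]' 
python3 -m crank '[[0,0,0.25,0,0,0,1],[0,0,0,0,0,0,1],[0,0,0.2,0,0,0,1],[0,0,0,0,0,0,1]]' 
```

```text
time: 8.45
position: [0.6009, -0.1298, 0.1458]
tool_rot: [0.165, 0.986, 0.0, -0.0]
ft_force: [-0.2, 0.0, -0.4]
grip_width: 0.0596
grip_force: 20.0
time: 8.95
position: [0.6009, -0.1298, 0.141]
tool_rot: [0.165, 0.986, 0.0, -0.0]
ft_force: [-0.1, 0.6, -1.4]
grip_width: 0.0596
grip_force: 20.0
```

```bash

python3 -m crank '[[0,0,0.1,0,0,0,1],[0,0,0,0,0,0,1],[0,0,0.05,0,0,0,1],[0,0,0,0,0,0,1]]'
python3 -m crank '[[0,0,0.05,0,0,0,1],[0,0,0,0,0,0,1],[0,0,0,0,0,0,1]]'
```

```text
time: 9.45
position: [0.6011, -0.1299, 0.1404]
tool_rot: [0.165, 0.986, -0.0, 0.0]
ft_force: [-1.5, 0.5, 5.6]
grip_width: 0.0596
grip_force: 20.0
time: 9.82
position: [0.6011, -0.1299, 0.1404]
tool_rot: [0.165, 0.986, -0.0, 0.0]
ft_force: [-1.8, 1.0, 8.4]
grip_width: 0.0597
grip_force: 20.0
```

Contact came at exactly the predicted height of 0.1404. I release and back off 12 cm to look.

```bash

python3 -m crank '[[0,0,-0.08,0,0,0,1],[0,0,0,0,0,0,0.5],[0,0,0,0,0,0,0],[0,0,0,0,0,0,0],[0,0,0,0,0,0,0]]'
python3 -m crank '[[0,0,-2,0,0,0,0],[0,0,-4,0,0,0,0],[0,0,-5,0,0,0,0],[0,0,-3.2,0,0,0,0],[0,0,0,0,0,0,0]]'
python3 -m crank '[[0,0,0,0,0,0,0]]' | sed -n 2p
python3 look.py blue .093 s1
```

```text
time: 10.45
position: [0.601, -0.1299, 0.1396]
tool_rot: [0.165, 0.986, 0.0, -0.0]
ft_force: [-0.2, 0.7, 0.7]
grip_width: 0.0816
grip_force: 0.0
time: 11.08
position: [0.6025, -0.1304, 0.285]
tool_rot: [0.165, 0.986, -0.001, 0.003]
ft_force: [-0.3, 0.1, -0.9]
grip_width: 0.0867
grip_force: 0.0
position: [0.6004, -0.1296, 0.2809]
[319.    235.826  41.5  ] [ 0.6013 -0.1287  0.093 ] r 0.02942269047130645 rel mm [ -1.5105   1.0671 187.3006] tcp [ 0.6004 -0.1296  0.2809]
```

View pics/s1.png

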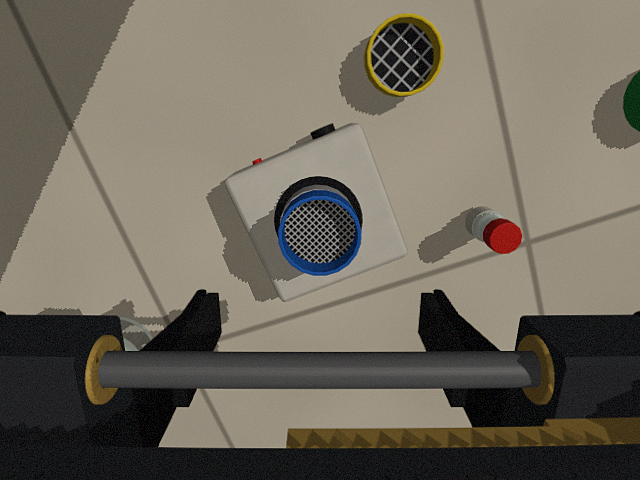

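Blue sits nested and level: rim centre (319,236), radius 29.4 mm, concentric with the pan. Green next.

```bash

python3 -m crank '[[1.64,4.83,0,0,0,0,0],[1.64,4.83,1,0,0,0,0],[1.64,4.83,1,0,0,0,0],[1.64,4.83,1,0,0,0,0],[1.64,4.83,1,0,0,0,0]]' >/dev/null
python3 -m crank '[[1.64,4.83,2,0,0,0,0],[0,0,0,0,0,0,0],[0,0,0,0,0,0,0],[0,0,0,0,0,0,0]]' 
python3 look.py green .03
```

```text
time: 12.38
position: [0.6024, 0.1747, 0.222]
tool_rot: [0.165, 0.986, -0.0, -0.0]
ft_force: [-0.4, -0.3, 0.6]
grip_width: 0.0873
grip_force: 0.0
[322.    229.826  41.5  ] [0.6014 0.1785 0.03  ] r 0.029714565568279238 rel mm [  2.4514   3.2346 192.2275] tcp [0.6024 0.1747 0.222 ]
```

```bash

python3 -m crank '[[0.22,0.2,2.5,0,0,0,0],[0,0,4,0,0,0,0],[0,0,4,0,0,0,0],[0,0,2.5,0,0,0,0],[0,0,1.5,0,0,0,0]]' 20 >/dev/null
python3 -m crank '[[0,0,0,0,0,0,0],[0,0,0,0,0,0,0.5],[0,0,0,0,0,0,1],[0,0,0,0,0,0,1],[0,0,0,0,0,0,1]]' 20
python3 -m crank '[[0,0,0,0,0,0,1],[0,0,0,0,0,0,1]]' | grep -v rot
python3 held.py green .047
python3 -m crank '[[0,0,-1,0,0,0,1],[0,0,-4,0,0,0,1],[0,0,-5,0,0,0,1],[0,0,-5,0,0,0,1],[0,0,-5,0,0,0,1]]' >/dev/null
python3 -m crank '[[0,0,0,0,0,0,1],[0,0,0,0,0,0,1],[0,0,0,0,0,0,1]]' 
python3 held.py green .047;python3 -c "
from h import *
print(go(.6013,-.1287,.2773))"
```

```text
time: 13.68
position: [0.601, 0.1788, 0.0778]
tool_rot: [0.164, 0.986, 0.0, 0.001]
ft_force: [-0.1, 0.2, 3.1]
grip_width: 0.0605
grip_force: 20.0
time: 13.92
position: [0.601, 0.1788, 0.0778]
ft_force: [-1.1, -0.4, 6.5]
grip_width: 0.0606
grip_force: 20.0
bbox 243 249 154 156 tool x of centre (bottom+30) -0.5065341611258596 left/right y -27.89992495019289 30.669740982167166 tcp [0.601  0.1788 0.0778]
time: 14.98
position: [0.5995, 0.1786, 0.275]
tool_rot: [0.165, 0.986, -0.001, -0.002]
ft_force: [-0.2, 0.4, -1.5]
grip_width: 0.0601
grip_force: 20.0
bbox 243 249 154 155 tool x of centre (bottom+30) 0.2435253621456681 left/right y -27.98383647112142 30.59607141280291 tcp [0.5995 0.1786 0.275 ]
[-10.1334 -29.0152  -0.2164]
```

```bash

python3 -m crank '[[-1.69,-4.86,0,0,0,0,1],[-1.69,-4.86,0,0,0,0,1],[-1.69,-4.86,0,0,0,0,1],[-1.69,-4.86,0,0,0,0,1],[-1.69,-4.86,0,0,0,0,1]]' >/dev/null
python3 -m crank '[[-1.69,-4.86,0,0,0,0,1],[0,0,2,0,0,0,1],[0,0,4,0,0,0,1],[0,0,2.5,0,0,0,1],[0,0,0.8,0,0,0,1]]' >/dev/null
python3 -m crank '[[0,0,0,0,0,0,1],[0,0,0,0,0,0,1],[0,0,0,0,0,0,1]]' 
python3 -c "
from h import *
print(go(.6006,-.1299,.1648))"
```

```text
time: 16.65
position: [0.6025, -0.1301, 0.1852]
tool_rot: [0.165, 0.986, -0.0, 0.001]
ft_force: [0.1, 0.0, -1.1]
grip_width: 0.0605
grip_force: 20.0
[ 0.1918 -0.0433  2.0436]
```

```bash

python3 -m crank '[[0.18,-0.04,0,0,0,0,1],[0,0,0.7,0,0,0,1],[0,0,0.4,0,0,0,1],[0,0,0,0,0,0,1],[0,0,0,0,0,0,1]]' 
python3 -c "
from h import *
print(go(.6006,-.1299,.1648))"
```

```text
time: 17.27
position: [0.6001, -0.1298, 0.1729]
tool_rot: [0.165, 0.986, -0.0, -0.0]
ft_force: [-0.3, -0.0, -0.8]
grip_width: 0.0602
grip_force: 20.0
[-0.0509  0.0062  0.8124]
```

```bash

python3 -m crank '[[0,0,0.3,0,0,0,1],[0,0,0,0,0,0,1],[0,0,0.3,0,0,0,1],[0,0,0,0,0,0,1]]' | egrep 'pos|ft'
python3 -m crank '[[0,0,0.12,0,0,0,1],[0,0,0,0,0,0,1],[0,0,0.05,0,0,0,1],[0,0,0,0,0,0,1]]'
```

```text
position: [0.5999, -0.1297, 0.1668]
ft_force: [0.2, 0.4, -0.4]
time: 18.27
position: [0.6, -0.1298, 0.1653]
tool_rot: [0.165, 0.986, -0.0, -0.0]
ft_force: [0.4, 1.2, 0.2]
grip_width: 0.0605
grip_force: 20.0
```

```bash

python3 -m crank '[[0,0,0.08,0,0,0,1],[0,0,0,0,0,0,1],[0,0,0.05,0,0,0,1],[0,0,0,0,0,0,1]]'
```

```text
time: 18.77
position: [0.6001, -0.1298, 0.1648]
tool_rot: [0.165, 0.986, -0.0, 0.0]
ft_force: [-1.5, 0.9, 4.6]
grip_width: 0.0604
grip_force: 20.0
```

Contact at the predicted 0.1648. I release, back off and check.

```bash

python3 -m crank '[[0,0,0,0,0,0,1],[0,0,0,0,0,0,0.5],[0,0,0,0,0,0,0],[0,0,0,0,0,0,0],[0,0,0,0,0,0,0]]'
python3 -m crank '[[0,0,-2,0,0,0,0],[0,0,-4,0,0,0,0],[0,0,-5,0,0,0,0],[0,0,-3.2,0,0,0,0],[0,0,0,0,0,0,0]]' >/dev/null
python3 -m crank '[[0,0,0,0,0,0,0],[0,0,0,0,0,0,0]]' | sed -n 2p
python3 look.py green .117 s2
```

```text
time: 19.4
position: [0.6, -0.1298, 0.1637]
tool_rot: [0.165, 0.986, 0.0, -0.0]
ft_force: [-0.1, -0.0, 1.8]
grip_width: 0.0821
grip_force: 0.0
position: [0.5992, -0.1294, 0.3041]
[319.5   238.348  42.   ] [ 0.6015 -0.1286  0.117 ] r 0.029744304269376833 rel mm [ -2.4275   1.4655 187.1795] tcp [ 0.5992 -0.1294  0.3041]
```

View pics/s2.png

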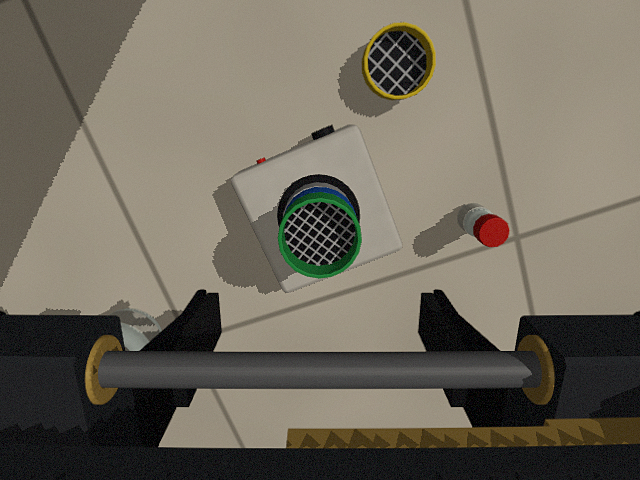

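Green is nested and level: rim centre (319.5,238), camera position within 0.3 mm of blue's. Yellow next.

```bash

python3 -m crank '[[2.5,1.31,0,0,0,0,0],[2.5,1.31,1,0,0,0,0],[2.5,1.31,2,0,0,0,0],[2.5,1.31,2.6,0,0,0,0],[2.5,1.31,2.6,0,0,0,0]]' >/dev/null
python3 -m crank '[[0,0,0,0,0,0,0],[0,0,0,0,0,0,0],[0,0,0,0,0,0,0]]' | egrep 'pos|rot'
python3 look.py yellow .03
```

```text
position: [0.5049, -0.0283, 0.225]
tool_rot: [0.165, 0.986, -0.0, 0.002]
[321.    225.826  41.5  ] [ 0.5022 -0.0246  0.03  ] r 0.029937172281562844 rel mm [  4.0597   2.534  194.9221] tcp [ 0.5049 -0.0283  0.225 ]
```

```bash

python3 -m crank '[[0.38,0.13,2.7,0,0,0,0],[0,0,4,0,0,0,0],[0,0,4,0,0,0,0],[0,0,2.5,0,0,0,0],[0,0,1.5,0,0,0,0]]' 20 >/dev/null
python3 -m crank '[[0,0,0,0,0,0,0],[0,0,0,0,0,0,0.5],[0,0,0,0,0,0,1],[0,0,0,0,0,0,1],[0,0,0,0,0,0,1]]' 20 >/dev/null
python3 -m crank '[[0,0,0,0,0,0,1],[0,0,0,0,0,0,1]]'
python3 held.py yellow .047
python3 -m crank '[[0,0,-1,0,0,0,1],[0,0,-4,0,0,0,1],[0,0,-5,0,0,0,1],[0,0,-6,0,0,0,1],[0,0,-5.5,0,0,0,1]]' >/dev/null
python3 -m crank '[[0,0,0,0,0,0,1],[0,0,0,0,0,0,1],[0,0,0,0,0,0,1]]' 
python3 held.py yellow .047
```

```text
time: 22.88
position: [0.5002, -0.0248, 0.0776]
tool_rot: [0.165, 0.986, -0.0, 0.001]
ft_force: [-0.8, -0.0, 6.0]
grip_width: 0.0604
grip_force: 20.0
bbox 150 253 459 193 tool x of centre (bottom+30) -21.775006479057375 left/right y -70.31853225661663 125.35547981168813 tcp [ 0.5002 -0.0248  0.0776]
time: 23.92
position: [0.4987, -0.0244, 0.2904]
tool_rot: [0.165, 0.986, 0.0, -0.002]
ft_force: [-0.3, -0.8, -1.2]
grip_width: 0.0601
grip_force: 20.0
bbox 150 253 457 195 tool x of centre (bottom+30) -22.35935623065948 left/right y -70.24457973284677 124.34455297942674 tcp [ 0.4987 -0.0244  0.2904]
```

```bash

sed -i 's/m\[:200\]=0;/m[:200]=0;m[412:]=0;m[:,:225]=0;m[:,415:]=0;/' held.py
python3 held.py yellow .047
python3 -c "
from h import *
print(go(.6006,-.1299,.2904))"
```

```text
bbox 243 253 153 154 tool x of centre (bottom+30) -1.1347430409663097 left/right y -27.870592464318136 30.226435010746222 tcp [ 0.4989 -0.0245  0.2903]
[-13.0166  -6.6652  -0.0456]
```

```bash

python3 -m crank '[[-2.58,-1.33,0,0,0,0,1],[-2.58,-1.33,0,0,0,0,1],[-2.58,-1.33,0,0,0,0,1],[-2.58,-1.33,0,0,0,0,1],[-2.58,-1.33,0,0,0,0,1]]' >/dev/null
python3 -m crank '[[0,0,2,0,0,0,1],[0,0,4,0,0,0,1],[0,0,2,0,0,0,1],[0,0,0.4,0,0,0,1],[0,0,0,0,0,0,1]]' >/dev/null
python3 -m crank '[[0,0,0,0,0,0,1],[0,0,0,0,0,0,1]]' 
python3 -c "
from h import *
print(go(.5996,-.1294,.1886))"
```

```text
time: 25.52
position: [0.6008, -0.1297, 0.2091]
tool_rot: [0.165, 0.986, -0.0, 0.001]
ft_force: [-1.0, -0.3, -1.5]
grip_width: 0.0602
grip_force: 20.0
[ 0.1274 -0.0145  2.0494]
```

```bash

python3 -m crank '[[0.12,-0.01,0,0,0,0,1],[0,0,0.7,0,0,0,1],[0,0,0.4,0,0,0,1],[0,0,0,0,0,0,1],[0,0,0,0,0,0,1]]' 
python3 -c "
from h import *
print(go(.5996,-.1294,.1886))"
```

```text
time: 26.15
position: [0.5992, -0.1293, 0.1969]
tool_rot: [0.165, 0.986, 0.0, -0.0]
ft_force: [0.3, 0.0, 0.1]
grip_width: 0.0596
grip_force: 20.0
[-0.0413  0.0011  0.8325]
```

```bash

python3 -m crank '[[-0.04,0,0.3,0,0,0,1],[0,0,0,0,0,0,1],[0,0,0.3,0,0,0,1],[0,0,0,0,0,0,1]]' | egrep 'pos|ft'
python3 -m crank '[[0,0,0.12,0,0,0,1],[0,0,0,0,0,0,1],[0,0,0.06,0,0,0,1],[0,0,0,0,0,0,1]]' | egrep 'pos|ft'
python3 -m crank '[[0,0,0.06,0,0,0,1],[0,0,0,0,0,0,1],[0,0,0,0,0,0,1]]'
```

```text
position: [0.5994, -0.1293, 0.1908]
ft_force: [0.1, -0.1, -1.9]
position: [0.5995, -0.1294, 0.1892]
ft_force: [-0.3, -0.3, 0.2]
time: 27.52
position: [0.5996, -0.1294, 0.1887]
tool_rot: [0.165, 0.986, -0.0, 0.0]
ft_force: [-0.3, -0.1, -0.6]
grip_width: 0.0601
grip_force: 20.0
```

```bash

python3 -m crank '[[0,0,0.06,0,0,0,1],[0,0,0,0,0,0,1],[0,0,0.04,0,0,0,1],[0,0,0,0,0,0,1]]'
```

```text
time: 28.02
position: [0.5996, -0.1294, 0.1887]
tool_rot: [0.165, 0.986, -0.0, 0.0]
ft_force: [-1.8, 1.0, 6.9]
grip_width: 0.0602
grip_force: 20.0
```

```bash

python3 -m crank '[[0,0,-0.03,0,0,0,1],[0,0,0,0,0,0,0.5],[0,0,0,0,0,0,0],[0,0,0,0,0,0,0],[0,0,0,0,0,0,0]]' | grep grip
python3 -m crank '[[0,0,-2,0,0,0,0],[0,0,-4,0,0,0,0],[0,0,-5,0,0,0,0],[0,0,-3.2,0,0,0,0],[0,0,0,0,0,0,0]]' >/dev/null
python3 -m crank '[[0,0,0,0,0,0,0],[0,0,0,0,0,0,0]]' | sed -n 2p
sed -i "s/c,p,r=rim(cmask(img,c)/mk=cmask(img,c);mk[300:]=0;c,p,r=rim(mk/" look.py
python3 look.py yellow .141 s3; python3 -c "
from h import *
print(go(.480,.285,.24))"
```

```text
grip_width: 0.0814
grip_force: 0.0
position: [0.5988, -0.1291, 0.3279]
[319.5   239.348  42.   ] [ 0.6017 -0.1285  0.141 ] r 0.029751539641888463 rel mm [ -3.134    1.4743 187.0403] tcp [ 0.5988 -0.1291  0.3279]
[24.6633 35.3033  8.9034]
```

View pics/s3.png

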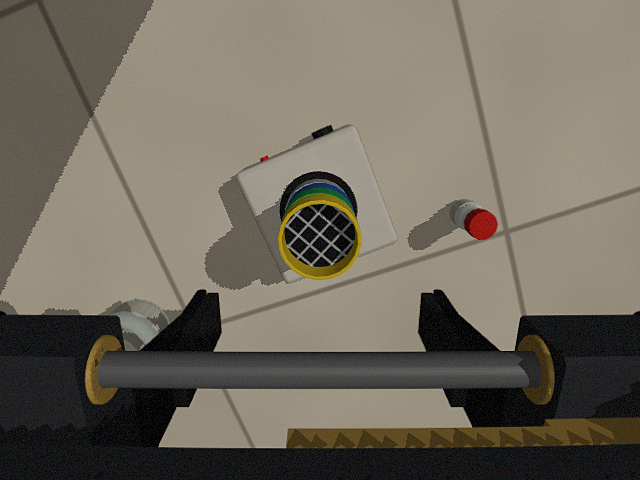

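Yellow is nested and level at (319.5,239), concentric with the rings below. Lid next.

```bash

python3 -m crank '[[3.08,4.41,0.5,0,0,0,0],[3.08,4.41,0.5,0,0,0,0],[3.08,4.41,1,0,0,0,0],[3.08,4.41,1,0,0,0,0],[3.08,4.41,1,0,0,0,0]]' >/dev/null
python3 -m crank '[[3.08,4.41,1.5,0,0,0,0],[3.08,4.41,1.7,0,0,0,0],[3.08,4.41,1.7,0,0,0,0],[0,0,0,0,0,0,0],[0,0,0,0,0,0,0]]' >/dev/null
python3 -m crank '[[0,0,0,0,0,0,0],[0,0,0,0,0,0,0]]' | egrep 'pos|rot'
python3 - <<'E'
from h import *
o=robot.get_obs();i=cams.camera_info('wrist');img=cams.camera('wrist');cv2.imwrite('pics/lid1.png',img[:,:,::-1])
m=(cv2.cvtColor(img,cv2.COLOR_RGB2GRAY)<45).astype(np.uint8)*255;m[300:]=0
h=hull(m,i);e=cv2.fitEllipse(h);print(cv2.boundingRect(h),e,rel(onz(i,e[0],.008)),rim(m,i,.010))
E
```

```text
position: [0.4819, 0.2831, 0.2414]
tool_rot: [0.166, 0.986, 0.0, 0.0]
(288, 176, 73, 72) ((323.9057312011719, 211.811279296875), (71.91610717773438, 72.91481018066406), 95.84607696533203) [  5.5533   4.9562 233.3519] ((324.0, 212.606, 36.5), array([0.4786, 0.2898, 0.01  ]), np.float64(0.029375146571255006))
```

View pics/lid1.png

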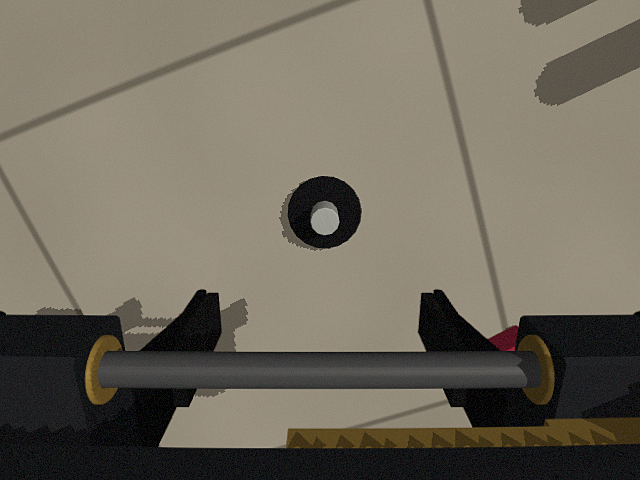

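The lid disc is at (324,212) and the knob top at (324.5,219), so the lid stands upright with radius 29.4 mm as expected. I grasp the knob.

```bash

python3 -m crank '[[0.53,0.37,3,0,0,0,0],[0,0,4,0,0,0,0],[0,0,4,0,0,0,0],[0,0,3,0,0,0,0],[0,0,1.9,0,0,0,0]]' 25 >/dev/null
python3 -m crank '[[0,0,0,0,0,0,0],[0,0,0,0,0,0,0],[0,0,0,0,0,0,0.4],[0,0,0,0,0,0,0.7],[0,0,0,0,0,0,1]]' 25
python3 -m crank '[[0,0,0,0,0,0,1],[0,0,0,0,0,0,1],[0,0,0,0,0,0,1],[0,0,0,0,0,0,1]]'
python3 -c "
from h import *
cv2.imwrite('pics/lid2.png',cams.camera('wrist')[:,:,::-1])"
```

```text
time: 32.38
position: [0.4775, 0.2897, 0.0825]
tool_rot: [0.165, 0.986, 0.0, 0.0]
ft_force: [0.2, -0.4, -0.3]
grip_width: 0.0648
grip_force: 0.0
time: 32.88
position: [0.4773, 0.2896, 0.0819]
tool_rot: [0.165, 0.986, -0.0, -0.0]
ft_force: [0.8, 0.7, -0.2]
grip_width: 0.0252
grip_force: 0.0
```

View pics/lid2.png

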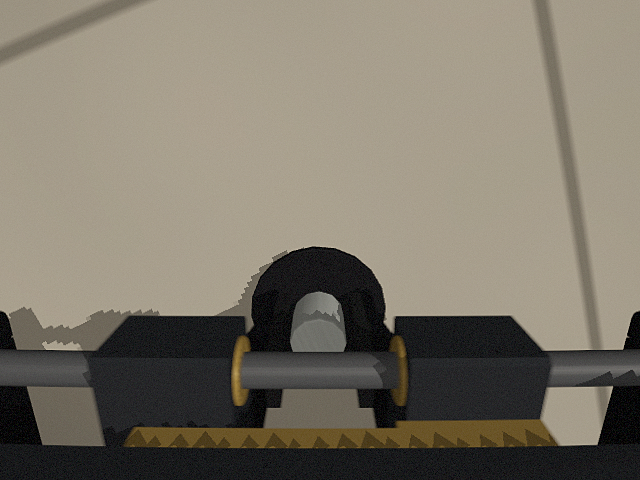

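The fingers are straddling the knob, disc columns 252-384, top edge row 247. I finish closing and measure.

```bash

python3 -m crank '[[0,0,0,0,0,0,1],[0,0,0,0,0,0,1],[0,0,0,0,0,0,1]]'
cat > lidm.py <<'E'
from h import *
import sys
o=robot.get_obs();i=cams.camera_info('wrist');img=cams.camera('wrist')
z=o['position'][2]-.082+.008
m=(cv2.cvtColor(img,cv2.COLOR_RGB2GRAY)<45).astype(np.uint8);m[:200]=0;m[300:]=0;m[:,:200]=0;m[:,440:]=0
pts=[]
for r in range(205,292):
    c=np.where(m[r])[0]
    if len(c)>30: pts+=[onz(i,(c[0],r),z),onz(i,(c[-1],r),z)]
P=np.array([rel(p) for p in pts])[:,:2]
A=np.c_[2*P,np.ones(len(P))];s=np.linalg.lstsq(A,(P**2).sum(1),rcond=None)[0]
print('lid centre in tool mm',s[:2],'r',np.sqrt(s[2]+s[0]**2+s[1]**2),'top edge-30',P[:,0].max()-30,'tcp',o['position'])
E
python3 lidm.py
```

```text
time: 33.3
position: [0.4772, 0.2895, 0.0819]
tool_rot: [0.165, 0.986, -0.0, -0.0]
ft_force: [-0.3, -0.1, -1.0]
grip_width: 0.021
grip_force: 25.0
lid centre in tool mm [-1.023   1.2658] r 29.19902269007207 top edge-30 -2.783219144782933 tcp [0.4772 0.2895 0.0819]
```

```bash

python3 -m crank '[[0,0,-1,0,0,0,1],[0,0,-4,0,0,0,1],[0,0,-5,0,0,0,1],[0,0,-6,0,0,0,1],[0,0,-5,0,0,0,1]]' >/dev/null
python3 -m crank '[[0,0,0,0,0,0,1],[0,0,0,0,0,0,1],[0,0,0,0,0,0,1]]' 
python3 lidm.py;python3 -c "
from h import *
print(go(.5996,-.1294,.29))"
```

```text
time: 34.35
position: [0.4761, 0.2891, 0.2901]
tool_rot: [0.165, 0.986, -0.001, -0.002]
ft_force: [-0.8, -0.0, -0.6]
grip_width: 0.0215
grip_force: 25.0
lid centre in tool mm [-0.9175  1.1911] r 29.194957044288948 top edge-30 -2.6638842612643288 tcp [0.4761 0.2891 0.2901]
[-25.2552 -35.5818   0.0192]
```

```bash

python3 -m crank '[[-3.15,-4.45,0,0,0,0,1],[-3.15,-4.45,0,0,0,0,1],[-3.15,-4.45,0,0,0,0,1],[-3.15,-4.45,0,0,0,0,1],[-3.15,-4.45,0,0,0,0,1]]' >/dev/null
python3 -m crank '[[-3.15,-4.45,0,0,0,0,1],[-3.15,-4.45,0,0,0,0,1],[-3.15,-4.45,0,0,0,0,1],[0,0,0,0,0,0,1],[0,0,2,0,0,0,1]]' >/dev/null
python3 -m crank '[[0,0,2,0,0,0,1],[0,0,1,0,0,0,1],[0,0,0,0,0,0,1],[0,0,0,0,0,0,1],[0,0,0,0,0,0,1]]' 
python3 -c "
from h import *
print(go(.5996,-.1294,.2169))"
```

```text
time: 36.28
position: [0.6004, -0.129, 0.2428]
tool_rot: [0.165, 0.986, -0.0, 0.001]
ft_force: [0.2, -0.4, -1.6]
grip_width: 0.0213
grip_force: 25.0
[ 0.0682 -0.062   2.589 ]
```

```bash

python3 -m crank '[[0.07,-0.06,0,0,0,0,1],[0,0,1,0,0,0,1],[0,0,0.6,0,0,0,1],[0,0,0,0,0,0,1],[0,0,0,0,0,0,1]]' 
python3 -c "
from h import *
print(go(.5996,-.1294,.2169))
cv2.imwrite('pics/lid3.png',cams.camera('wrist')[:,:,::-1])"
```

```text
time: 36.9
position: [0.5992, -0.1294, 0.2258]
tool_rot: [0.165, 0.986, 0.0, -0.0]
ft_force: [-1.0, -0.1, -0.6]
grip_width: 0.0213
grip_force: 25.0
[-0.0383  0.0109  0.8923]
```

View pics/lid3.png

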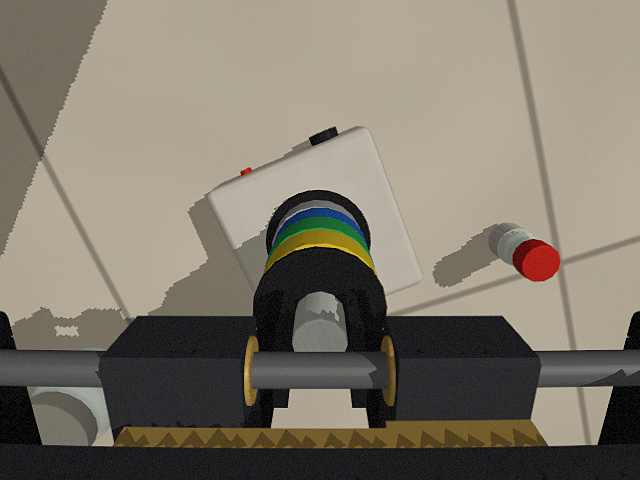

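The lid (columns 253-386) is centred over the yellow rim. I lower it gently.

```bash

python3 -m crank '[[-0.03,0,0.3,0,0,0,1],[0,0,0,0,0,0,1],[0,0,0.3,0,0,0,1],[0,0,0,0,0,0,1]]' | egrep 'pos|ft'
python3 -m crank '[[0,0,0.15,0,0,0,1],[0,0,0,0,0,0,1],[0,0,0.08,0,0,0,1],[0,0,0,0,0,0,1]]' | egrep 'pos|ft'
python3 -m crank '[[0,0,0.05,0,0,0,1],[0,0,0,0,0,0,1],[0,0,0,0,0,0,1]]'
```

```text
position: [0.5995, -0.1295, 0.2197]
ft_force: [2.1, -1.0, -0.4]
position: [0.5995, -0.1295, 0.2177]
ft_force: [0.4, -0.4, -1.3]
time: 38.33
position: [0.5995, -0.1295, 0.2172]
tool_rot: [0.165, 0.986, -0.0, 0.0]
ft_force: [0.3, 0.4, -0.3]
grip_width: 0.0214
grip_force: 25.0
```

```bash

python3 -m crank '[[0,0,0.06,0,0,0,1],[0,0,0,0,0,0,1],[0,0,0.04,0,0,0,1],[0,0,0,0,0,0,1]]'
```

```text
time: 38.83
position: [0.5995, -0.1295, 0.2168]
tool_rot: [0.165, 0.986, -0.0, 0.0]
ft_force: [-0.8, -0.2, 5.1]
grip_width: 0.0215
grip_force: 25.0
```

Contact came at the predicted 0.2169. I release, retreat and check with the side camera.

```bash

python3 -m crank '[[0,0,-0.02,0,0,0,1],[0,0,0,0,0,0,0.7],[0,0,0,0,0,0,0.4],[0,0,0,0,0,0,0.4],[0,0,0,0,0,0,0.4]]' | grep grip
python3 -m crank '[[0,0,-1,0,0,0,0.4],[0,0,-3,0,0,0,0.4],[0,0,-4,0,0,0,0.4],[0,0,-4,0,0,0,0.4],[0,0,-3,0,0,0,0.4]]' >/dev/null
python3 -m crank '[[3,2,0,0,0,0,0.4],[4,2,0,0,0,0,0.4],[4,2,0,0,0,0,0.4],[0,0,0,0,0,0,0.4],[0,0,0,0,0,0,0.4]]' 
python3 - <<'E'
from h import *
a=cams.camera('side')[180:330,260:440];b=cams.camera('scene')[150:300,180:360]
cv2.imwrite('pics/end.png',cv2.resize(np.hstack([a,b]),(792,330),interpolation=cv2.INTER_CUBIC)[:,:,::-1])
E
```

```text
grip_width: 0.0473
grip_force: 0.0
time: 40.7
position: [0.5156, -0.0373, 0.3673]
tool_rot: [0.164, 0.986, -0.0, 0.001]
ft_force: [0.9, -0.6, -0.5]
grip_width: 0.0523
grip_force: 0.0
```

View pics/end.png

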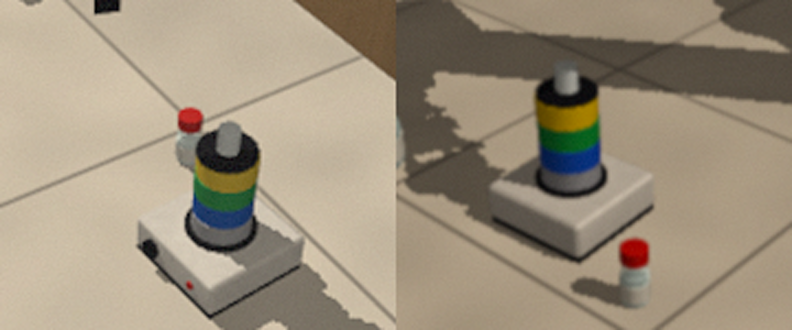

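The stack is complete in both views: pan, blue, green, yellow and lid, all level and aligned. The vial is still upright.

```bash
python3 -c "
from rig import ticket
print(ticket.hand_in())"
```

```text
the job is handed in; nothing more can be done
None
```

The sieve stack is built on the pan (blue, green, yellow, then the black lid), with each piece set down and released before the next. The last camera views showed it straight and level with the vial still upright, and the job is handed in at about 41 s of the 131 s allowed; no verdict came back.

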